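# Open the damp box whose catch may be on

## Robot

A 6-joint arm with a two-finger parallel gripper is mounted at the origin on the work surface. World frame = base frame: x ahead of the robot, y to its left, z up, the work surface at z = 0. Lengths are in m, angles in rad, forces in N, time in s.
With the tool pointing down it reaches from about 0.425 to 0.95 m from the base axis. Payload 3.5 kg.
Tool frame: the origin (TCP) lies at the very end of the fingers, on their centre line; the grasp point (between the pads) lies 19 mm behind it (arm.grip_point_offset is the x of the grasp point in the tool frame, in m); x points along the fingers, y is the direction in which the jaws open and shut, and the axes are right-handed (so a half turn about x gives the same grasp; the last joint's range is limited). The gripper opens to 85 mm and grips with 20 to 120 N. Pads are 22 mm wide; open, the fingers measure 114 mm over their backs; the gripper's body (76 mm by 85 mm) begins 54 mm behind the grasp point. The pads swing forward as they close: fully open they stand 13 mm farther back than shut.
Start: joints at [-0.15, 0.286, 1.577, -0, 1.279, -0.15], TCP at [0.675, 0, 0.231] pointing down, gripper open.
Joint ranges: [-2.77, 2.77], [-0.9, 2.22], [0.21, 2.48], [-1.53, 4.67], [0.24, 2.81], [-2.84, 2.84]. Speed limits (rad/s): [2.79, 2.79, 3.14, 3.14, 3.14, 3.14].

## Interface

Orientations are given as a rotation vector (axis times angle).
In Python, from workcell import arm gives the robot as it stands.
- The arm moves only by the tool drive_tool, never from a script. Its argument "rows" is one flat list of numbers, 5 for each row, row after row: the shift along the tool's x, y, z in mm, then the turn about the tool's x in rad, then the gripper command: -1 is shut, 1 is fully open, values between are in proportion. A call has 1 to 8 rows; each row is the pose to reach, as a shift and turn from the pose measured when the call began, along the tool's axes at that moment; what a row does not reach only later rows make up. A row lasts 1/10 s, in which the tool goes at most 50 mm and 8.59 degrees, less where a joint would pass 70% of its speed; a pose out of reach is approached as far as the arm can. A call with a gripper value outside its range is refused whole. The fingers move at their own pace and stop on an object; "newtons" is the grip in N (left out, the last holds). Time passes only in rows, so rows that repeat a pose let the fingers close. It gives the time, the measured TCP pose, the force and the opening at its end, in the units of the state.
- arm.state(): the state, without advancing time (a new reading comes with each control period).
- arm.camera(name): name is "scene" or "side" or "wrist"; returns a dict with "image" (420x560x3 uint8, red, green, blue), "depth" (420x560 float32, m along the optical axis (not along the pixel's ray), 0 where there is no reading), "mtx" (3x3 intrinsics, pixels), "world_from_camera" (4x4, takes a point from camera to world coordinates). Camera axes: x right, y up, looking along -z (the intrinsics and any distortion apply to the point x, -y, -z); pixel columns grow to the right and rows downward; lengths in m; the calibration is good to about 2 mm. A picture is of the moment at which its call begins.
- arm.job_done(): hands the job in, once; it reports no verdict.
The state is a dict: "time_s": time; "qpos": joint angles; "qvel": joint speeds; "joint_torque": joint torques, N m; "tool_pos": TCP position; "tcp_rot": TCP orientation; "contact_force": force on the tool from outside, world axes, zero at the start; "moment": the same for the moment, N m; "width": finger opening in m.
Only numpy, scipy, OpenCV 4.12 (cv2) and the standard library are available. Lean on these libraries where they do the work, as an engineer would, in place of code of your own. Each camera call takes 0.05 s, during which the arm holds its last target.

## Task

Open the potter's damp box: slide its green lid all the way back under the plywood deck, and let go. A hidden catch under the black knob may or may not be holding the lid, and nothing shows which until you try to slide it; if it holds, easing the lid closed again and giving the knob a quarter turn either way frees it.

Things in the scene. Friction and masses are not known exactly. Their poses are not given: they have to be found in the camera images.
- damp_box: White box 180 x 340 x 80 mm (x, y, z), fixed; origin under its centre, z up. Its +y half has a fixed plywood deck, top 108 mm above the bench, with the black knob mid-deck and a flat brass vent cap (no use here). Its -y half has a green lid, face 89 mm above the bench, that slides to the box's +y under the deck. Side rails, 10 mm wide, tops 100 mm above the bench.
- lid_part (a joint): Travel of the green lid, m: 0 closed, 0.11 fully open (hard stop), growing along the box's +y. Starts at 0 to 0.01. About 2 N of friction; it stays where left. Catch on: it stops hard at 0.035 or less. Catch off: nothing stops it before 0.11.
- lid_handle (a point): Top centre of the lid's pale wooden handle, an upright rib 80 mm (box x) x 14 mm (box y), 40 mm high over the lid's face; top 129 mm above the bench. Axes as the box's. On the box's centre line, 148 mm to -y of its origin when closed, 38 mm when open (deck edge is at y = 0).
- knob_top (a point): Top centre of the plain round black knob, 40 mm across, 26 mm high, top 137 mm above the bench, on the box's centre line 70 mm to +y of its origin. It turns freely either way from any start (0.01 N m, no stops met); no mark shows its angle, unknown at the start. A bar hidden below it holds the lid when crosswise. From wherever it holds the lid, a quarter turn (within 10 degrees) frees it.

How it is judged:
By the outcome, as a careful person would: the job done as asked, in the order asked, and still so for the second after the job is handed in, with the robot touching nothing.
It also fails if it takes over 67 s, if anything falls off the work surface, if the arm or the gripper's body presses on something with over 40 N, if the wrist force passes 120 N, or if a joint passes its speed limit or range.

## Working session

There is one attempt and no reset: what is moved stays moved. The work goes in short steps, Python scripts to look and compute and a tool call to move; the robot and the scene stay as the last step left them, time stands still between calls to the robot, and variables do not carry over. Pictures are saved under pics/ and viewed, and the job is handed in when it is done.

Besides the shell and the picture viewer there is one more tool, called after "Request:" as name(argument=value, ...), one argument or row to a line, values as JSON. drive_tool: Moves the arm, as the interface text tells. Its arguments: {"type":"object","properties":{"rows":{"type":"array","items":{"type":"number"}},"newtons":{"type":"number"}},"required":["rows"]}

```bash
mkdir -p pics; ls; cat > h.py <<'E'
import numpy as np, cv2
from workcell import arm
def snap(n,f):
    c=arm.camera(n); cv2.imwrite('pics/'+f+'.png',c['image'][:,:,::-1]); np.savez('pics/'+f+'.npz',**{k:c[k] for k in c if k in('image','depth','mtx','world_from_camera')}); return c
def ray(c,px,z):
    m=c['mtx'];T=c['world_from_camera']
    d=np.array([(px[0]-m[0,2])/m[0,0],-(px[1]-m[1,2])/m[1,1],-1]);d=T[:3,:3]@d;o=T[:3,3]
    return o+d*(z-o[2])/d[2]
def pts(c):
    m=c['mtx'];T=c['world_from_camera'];D=c['depth'];v,u=np.mgrid[:D.shape[0],:D.shape[1]]
    P=np.stack([(u-m[0,2])/m[0,0]*D,-(v-m[1,2])/m[1,1]*D,-D],-1)
    return P@T[:3,:3].T+T[:3,3]
E
python3 - <<'E'
from h import *
for n in('scene','side','wrist'):
    c=snap(n,n+'0');print(n,c.keys(),c['mtx'].round(1).tolist(),c['world_from_camera'].round(3).tolist())
print(arm.state())
E
```

```text
pics
scene dict_keys(['image', 'depth', 'mtx', 'world_from_camera']) [[537.0, 0.0, 277.9], [0.0, 537.0, 220.6], [0.0, 0.0, 1.0]] [[0.838, -0.343, 0.425, 0.946], [0.546, 0.526, -0.652, -0.58], [0.0, 0.778, 0.628, 0.664], [0.0, 0.0, 0.0, 1.0]]
side dict_keys(['image', 'depth', 'mtx', 'world_from_camera']) [[450.1, 0.0, 275.1], [0.0, 450.1, 202.1], [0.0, 0.0, 1.0]] [[-0.944, 0.214, -0.252, 0.368], [-0.331, -0.605, 0.725, 0.478], [0.003, 0.767, 0.641, 0.526], [0.0, 0.0, 0.0, 1.0]]
wrist dict_keys(['image', 'depth', 'mtx', 'world_from_camera']) [[357.6, 0.0, 276.0], [0.0, 357.6, 211.8], [0.0, 0.0, 1.0]] [[1.0, -0.0, 0.003, 0.674], [-0.0, 0.959, 0.283, 0.072], [-0.003, -0.283, 0.959, 0.374], [0.0, 0.0, 0.0, 1.0]]
{'time_s': 0.15, 'qpos': array([-1.50018505e-01,  2.87058363e-01,  1.57785136e+00,  1.29825602e-05,
        1.27863390e+00, -1.50028807e-01]), 'qvel': array([ 0.00075162, -0.00105502, -0.00497931, -0.00141234, -0.00031356,
        0.00055003]), 'joint_torque': array([ 7.91554030e-04, -4.06602967e+01, -2.93140125e+01, -8.94972595e-05,
        3.96185191e-03, -2.97825103e-06]), 'tool_pos': array([6.74476365e-01, 9.93862619e-05, 2.30195039e-01]), 'tcp_rot': array([ 1.20850675,  1.21084561, -1.21047014]), 'contact_force': array([-0.53383289,  0.07052695, -0.67222767]), 'moment': array([-0.03498056,  0.00606102, -0.00333834]), 'width': 0.08543461513566772}
```

View pics/scene0.png

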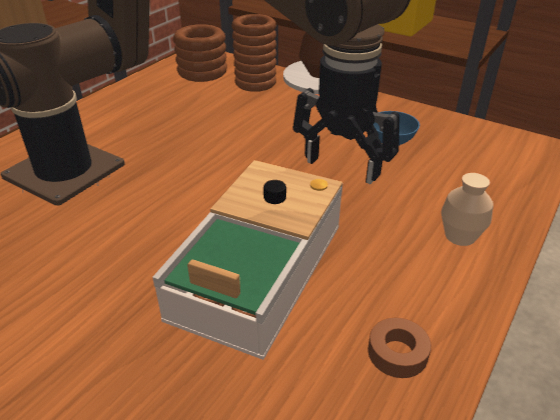

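View pics/side0.png

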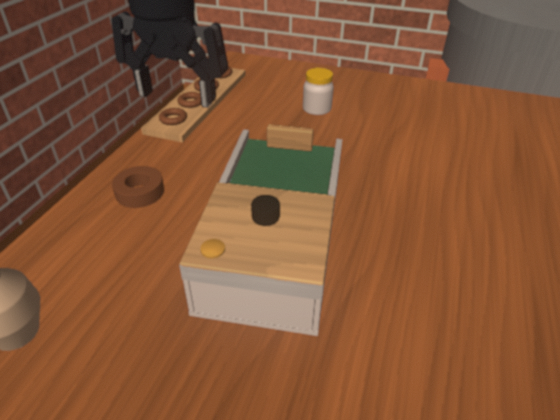

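View pics/wrist0.png

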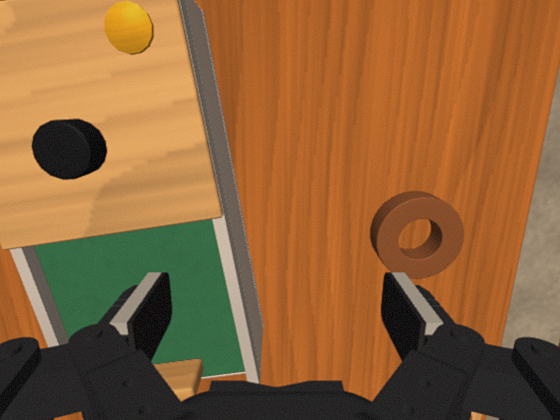

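The scene view shows the box with the knob at about (275,188) and the handle at about (214,278). In the wrist view the knob is at (68,149). Next I'll measure them.

```bash
cat > meas.py <<'E'
from h import *
from scipy.spatial.transform import Rotation as R
def largest(m):
    n,l,s,ce=cv2.connectedComponentsWithStats(m.astype(np.uint8)); i=1+np.argmax(s[1:,4]); return l==i
def run(n,f,roi):
    c=np.load('pics/'+f+'.npz'); hsv=cv2.cvtColor(c['image'],cv2.COLOR_RGB2HSV);P=pts(c)
    x0,y0,x1,y1=roi; ok=np.zeros(hsv.shape[:2],bool);ok[y0:y1,x0:x1]=1
    k=largest(ok&(hsv[...,2]<45))
    Q=P[k]; t=Q[abs(Q[:,2]-.137)<.006]
    print(n,'knob z rng',Q[:,2].min(),Q[:,2].max(),'top',len(t),(t.min(0)+t.max(0))/2,t.mean(0))
    h=ok&(abs(P[...,2]-.129)<.005)&(hsv[...,2]>60)
    h=largest(h);q=P[h];r=cv2.minAreaRect((q[:,:2]*1000).astype(np.float32));print(' handle',len(q),r)
    g=largest(ok&(hsv[...,0]>55)&(hsv[...,0]<90)&(hsv[...,1]>80));q=P[g];r=cv2.minAreaRect((q[:,:2]*1000).astype(np.float32));print(' green',r,np.median(q[:,2]))
    d=largest(ok&(abs(P[...,2]-.108)<.004)&(hsv[...,2]>60));q=P[d];r=cv2.minAreaRect((q[:,:2]*1000).astype(np.float32));print(' deck',r)
    cb=cv2.boxPoints(r);print(cb.round(1).tolist())
if __name__=='__main__':
    run('scene','scene0',(150,150,350,350)); run('side','side0',(180,110,350,300))
    print(R.from_rotvec(arm.state()['tcp_rot']).as_matrix().round(3))
E
python3 meas.py
```

```text
scene knob z rng 0.11156410831920627 0.1391165282417558 top 255 [0.53427343 0.041039   0.13513677] [0.53540377 0.03891592 0.13606849]
 handle 444 ((565.5662841796875, -167.9595489501953), (79.02998352050781, 15.854124069213867), 8.030969619750977)
 green ((681.4747314453125, -323.0402526855469), (198.0472412109375, 710.5301513671875), 30.23438835144043) 0.08868731929215479
 deck ((529.0626220703125, 57.81879806518555), (182.11239624023438, 173.5545654296875), 8.956172943115234)
[[425.6000061035156, 129.39999389648438], [452.6000061035156, -42.099998474121094], [632.5, -13.699999809265137], [605.5, 157.6999969482422]]Traceback (most recent call last):
  File "meas.py", line 17, in <module>
    run('scene','scene0',(150,150,350,350)); run('side','side0',(180,110,350,300))
                                             ~~~^^^^^^^^^^^^^^^^^^^^^^^^^^^^^^^^^^
  File "meas.py", line 8, in run
    k=largest(ok&(hsv[...,2]<45))
  File "meas.py", line 4, in largest
    n,l,s,ce=cv2.connectedComponentsWithStats(m.astype(np.uint8)); i=1+np.argmax(s[1:,4]); return l==i
                                                                       ~~~~~~~~~^^^^^^^^^
    return _wrapfunc(a, 'argmax', axis=axis, out=out, **kwds)
    return bound(*args, **kwds)
ValueError: attempt to get argmax of an empty sequence
```

```bash
sed -i 's/<45/<60/' meas.py; python3 meas.py; python3 - <<'E'
from h import *
c=np.load('pics/side0.npz');print(c['image'][205:225:5,255:280:5].tolist())
w=np.load('pics/wrist0.npz');print(ray(w,(62,149),.137))
E
```

```text
scene knob z rng 0.11147782024899278 0.1391165282417558 top 260 [0.53427343 0.041039   0.13513677] [0.53542803 0.03922901 0.13607474]
 handle 444 ((565.5662841796875, -167.9595489501953), (79.02998352050781, 15.854124069213867), 8.030969619750977)
 green ((681.4747314453125, -323.0402526855469), (198.0472412109375, 710.5301513671875), 30.23438835144043) 0.08868731929215479
 deck ((529.0626220703125, 57.81879806518555), (182.11239624023438, 173.5545654296875), 8.956172943115234)
[[425.6000061035156, 129.39999389648438], [452.6000061035156, -42.099998474121094], [632.5, -13.699999809265137], [605.5, 157.6999969482422]]
side knob z rng 0.11648701823569502 0.5255434838816445 top 441 [0.53135788 0.04693324 0.13485147] [0.53089123 0.04963638 0.13613399]
 handle 272 ((565.0475463867188, -164.1690216064453), (79.4353256225586, 15.406449317932129), 9.532578468322754)
 green ((483.0194396972656, 167.48037719726562), (44.68434143066406, 660.6866455078125), 16.4130802154541) 0.08870823926764038
 deck ((530.0090942382812, 60.24248123168945), (179.90188598632812, 172.9512939453125), 8.777436256408691)
[[427.8999938964844, 132.0], [454.29998779296875, -38.900001525878906], [632.0999755859375, -11.5], [605.7000122070312, 159.39999389648438]]
[[-0.002  1.     0.   ]
 [ 0.     0.    -1.   ]
 [-1.    -0.002 -0.   ]]
[[[56, 43, 31], [57, 44, 32], [55, 43, 31], [53, 43, 32], [54, 41, 33]], [[57, 46, 34], [57, 44, 33], [55, 45, 32], [58, 44, 34], [53, 42, 29]], [[58, 44, 32], [59, 45, 34], [58, 45, 33], [56, 42, 32], [57, 43, 32]], [[58, 42, 31], [60, 45, 32], [59, 45, 34], [57, 43, 29], [57, 44, 32]]]
[0.53239428 0.04514192 0.137     ]
```

Request:
drive_tool(
  rows=[0,-20,30,0.14,0,0,-45,70,0.28,0,0,-70,110,0.42,0,0,-95,145,0.57,0,0,-109,166,0.71,0,0,-109,166,0.85,0,0,-109,166,0.99,0,0,-109,166,1.13,0],
)

```text
time_s: 0.95
tool_pos: [0.565, -0.1662, 0.23]
tcp_rot: [1.979, 0.438, -1.984]
contact_force: [-0.0, -0.6, -0.1]
width: 0.0426
```

Request:
drive_tool(
  rows=[0,0,0,0.14,0,0,0,0,0.28,0,0,0,0,0.28,0,0,0,0,0.28,0],
)

```text
time_s: 1.35
tool_pos: [0.5649, -0.1662, 0.2297]
tcp_rot: [2.137, 0.17, -2.143]
contact_force: [0.2, 0.3, 0.1]
width: 0.0426
```

```bash
python3 - <<'E'
from h import *
from scipy.spatial.transform import Rotation as R
s=arm.state();print(s['tool_pos'],R.from_rotvec(s['tcp_rot']).as_matrix().round(3),s['qpos'].round(2))
c=snap('wrist','wrist1')
E
```

```text
[ 0.56485289 -0.16616894  0.22970766] [[-0.003  0.156 -0.988]
 [ 0.001 -0.988 -0.156]
 [-1.    -0.001  0.003]] [-0.46  0.1   1.79 -0.    1.25  0.96]
```

View pics/wrist1.png

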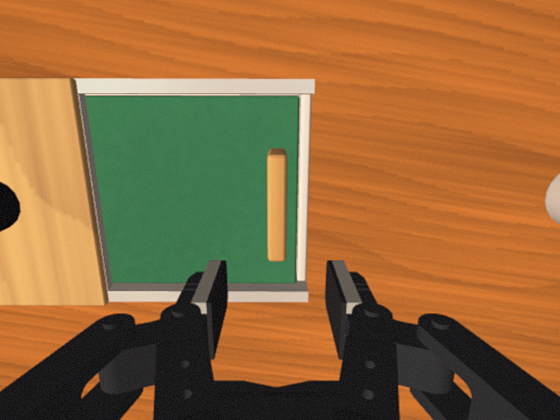

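Handle (276,205) lies centred between the jaws, lined up with them. I'll check the height of the white end strip beside it before going down.

```bash
python3 - <<'E'
from h import *
c=np.load('pics/wrist1.npz');P=pts(c)
ex=np.array([.988,.153]);ey=np.array([-.153,.988]);k=np.array([.532,.0445])
o=k-.07*ey; print('origin',o)
for u,v in[(303,200),(304,150),(305,250),(290,200),(276,155),(276,200),(276,250),(276,205),(240,200),(200,86),(90,200),(60,200),(330,200),(268,205),(284,205)]:
    p=P[v,u];d=p[:2]-o;print((u,v),p.round(4),'box',(d@ex).round(4),(d@ey).round(4))
E
```

```text
origin [ 0.54271 -0.02466]
(303, 200) [ 0.5629 -0.1892  0.0811] box -0.0052 -0.1656
(304, 150) [ 0.6044 -0.1824  0.0822] box 0.0368 -0.1653
(305, 250) [ 0.5183 -0.199   0.081 ] box -0.0508 -0.1685
(290, 200) [ 0.5635 -0.1776  0.09  ] box -0.0029 -0.1543
(276, 155) [ 0.6033 -0.1598  0.1295] box 0.0391 -0.1428
(276, 200) [ 0.5721 -0.1648  0.1299] box 0.0076 -0.1429
(276, 250) [ 0.5349 -0.1706  0.1306] box -0.03 -0.143
(276, 205) [ 0.5684 -0.1654  0.1293] box 0.0038 -0.1429
(240, 200) [ 0.5571 -0.1372  0.0902] box -0.003 -0.1134
(200, 86) [ 0.6398 -0.0985  0.1002] box 0.0846 -0.0878
(90, 200) [ 0.5444 -0.025   0.1091] box 0.0016 -0.0006
(60, 200) [ 0.5409 -0.0026  0.1095] box 0.0016 0.0221
(330, 200) [ 0.5475 -0.2271  0.0011] box -0.0262 -0.2007
(268, 205) [ 0.5668 -0.1598  0.1271] box 0.0032 -0.1372
(284, 205) [ 0.5695 -0.1709  0.1304] box 0.0041 -0.1486
```

Request:
drive_tool(
  rows=[35,0,0,0,0,75,0,0,0,0,110,0,0,0,0,124,0,0,0,0,130,0,0,0,0,130,0,0,0,0],
  newtons=30,
)

```text
time_s: 2.0
tool_pos: [0.5649, -0.1662, 0.1002]
tcp_rot: [2.137, 0.17, -2.143]
contact_force: [0.1, 0.4, 0.7]
width: 0.0425
```

Request:
drive_tool(
  rows=[0,0,0,0,-0.4,0,0,0,0,-1,0,0,0,0,-1,0,0,0,0,-1,0,0,0,0,-1,0,0,0,0,-1],
  newtons=30,
)

```text
time_s: 2.6
tool_pos: [0.5664, -0.1669, 0.1025]
tcp_rot: [2.14, 0.167, -2.138]
contact_force: [-0.1, -0.9, 6.6]
width: 0.0133
```

Gripped (13 mm). Now I'll try sliding it gently.

Request:
drive_tool(
  rows=[0,-3,0,0,-1,0,-6,0,0,-1,0,-9,0,0,-1,0,-12,0,0,-1,0,-12,0,0,-1],
)

```text
time_s: 3.1
tool_pos: [0.5644, -0.1544, 0.1026]
tcp_rot: [2.141, 0.168, -2.138]
contact_force: [1.1, -1.1, 0.5]
width: 0.0134
```

Request:
drive_tool(
  rows=[0,-3,0,0,-1,0,-6,0,0,-1,0,-9,0,0,-1,0,-9,0,0,-1],
)

```text
time_s: 3.5
tool_pos: [0.5629, -0.1449, 0.1026]
tcp_rot: [2.141, 0.169, -2.138]
contact_force: [-0.2, 0.2, 0.6]
width: 0.0135
```

Request:
drive_tool(
  rows=[0,-3,0,0,-1,0,-6,0,0,-1,0,-6,0,0,-1],
)

```text
time_s: 3.8
tool_pos: [0.5619, -0.1384, 0.1026]
tcp_rot: [2.141, 0.17, -2.139]
contact_force: [-0.3, -0.7, 0.9]
width: 0.0137
```

Request:
drive_tool(
  rows=[0,-3,0,0,-1,0,-6,0,0,-1,0,-6,0,0,-1],
)

```text
time_s: 4.1
tool_pos: [0.5609, -0.1319, 0.1026]
tcp_rot: [2.141, 0.171, -2.139]
contact_force: [1.2, -0.7, 0.1]
width: 0.0138
```

Request:
drive_tool(
  rows=[0,-3,0,0,-1,0,-6,0,0,-1,0,-9,0,0,-1,0,-9,0,0,-1],
)

```text
time_s: 4.5
tool_pos: [0.5594, -0.1224, 0.1026]
tcp_rot: [2.141, 0.171, -2.139]
contact_force: [0.2, -0.5, -0.0]
width: 0.0134
```

```bash
python3 - <<'E'
from h import *
snap('wrist','wrist2');snap('scene','scene2')
E
```

```text
(no output)
```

View pics/wrist2.png

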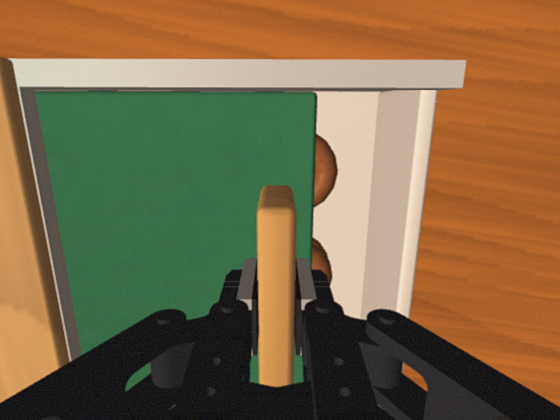

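View pics/scene2.png

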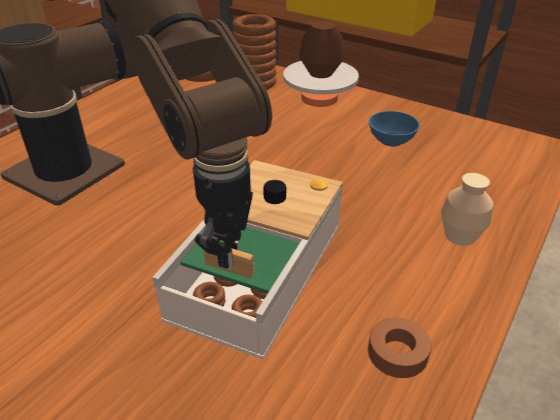

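The lid has travelled about 50 mm, its edge at column 316 and pots visible below it. That is past 35 mm, so the catch is off. I'll continue to the stop.

Request:
drive_tool(
  rows=[0,-6,0,0,-1,0,-12,0,0,-1,0,-18,0,0,-1,0,-24,0,0,-1,0,-30,0,0,-1,0,-36,0,0,-1,0,-42,0,0,-1,0,-42,0,0,-1],
)

```text
time_s: 5.4
tool_pos: [0.5527, -0.0794, 0.1027]
tcp_rot: [2.142, 0.174, -2.14]
contact_force: [2.0, 2.5, -1.0]
width: 0.0135
```

Request:
drive_tool(
  rows=[0,-3,0,0,-1,0,-6,0,0,-1,0,-9,0,0,-1,0,-9,0,0,-1],
)

```text
time_s: 5.8
tool_pos: [0.5512, -0.0701, 0.1026]
tcp_rot: [2.142, 0.175, -2.14]
contact_force: [3.0, -0.9, -0.7]
width: 0.0135
```

Request:
drive_tool(
  rows=[0,-2,0,0,-1,0,-4,0,0,-1,0,-4,0,0,-1],
)

```text
time_s: 6.1
tool_pos: [0.5506, -0.0659, 0.1026]
tcp_rot: [2.142, 0.175, -2.14]
contact_force: [2.6, 0.2, -1.4]
width: 0.0133
```

Request:
drive_tool(
  rows=[0,-2,0,0,-1,0,-3,0,0,-1,0,-3,0,0,-1],
)

```text
time_s: 6.4
tool_pos: [0.5501, -0.0627, 0.1027]
tcp_rot: [2.142, 0.175, -2.14]
contact_force: [3.1, -1.2, -2.5]
width: 0.0137
```

Request:
drive_tool(
  rows=[0,-2,0,0,-1,0,-3,0,0,-1,0,-3,0,0,-1],
)

```text
time_s: 6.7
tool_pos: [0.55, -0.0621, 0.1026]
tcp_rot: [2.141, 0.17, -2.137]
contact_force: [4.0, -9.5, -3.6]
width: 0.0136
```

Request:
drive_tool(
  rows=[0,-2,0,0,-1,0,-4,0,0,-1,0,-4,0,0,-1],
)

```text
time_s: 7.0
tool_pos: [0.5501, -0.0622, 0.1027]
tcp_rot: [2.138, 0.162, -2.132]
contact_force: [4.0, -14.1, -5.9]
width: 0.0133
```

Hard stop reached at the expected place. I'll let go with a small opening because the deck edge is near, then lift.

Request:
drive_tool(
  rows=[0,0,0,0,-1,0,0,0,0,-0.6,0,0,0,0,-0.45,0,0,0,0,-0.45,0,0,0,0,-0.45,0,0,0,0,-0.45],
)

```text
time_s: 7.6
tool_pos: [0.5499, -0.0618, 0.1028]
tcp_rot: [2.138, 0.163, -2.132]
contact_force: [-0.3, -0.1, -0.0]
width: 0.0236
```

Request:
drive_tool(
  rows=[-8,0,0,0,-0.45,-20,0,0,0,-0.45,-40,0,0,0,-0.45,-70,0,0,0,-0.45,-100,0,0,0,-0.45,-130,0,0,0,-0.45,-130,0,0,0,-0.45],
)

```text
time_s: 8.3
tool_pos: [0.5524, -0.0616, 0.24]
tcp_rot: [2.148, 0.158, -2.118]
contact_force: [0.9, -1.6, -0.1]
width: 0.0233
```

```bash
python3 - <<'E'
from h import *
snap('scene','scene3');c=snap('wrist','wrist3')
P=pts(c);m=(abs(P[...,2]-.129)<.004);q=P[m]
o=np.array([.54271,-.02466]);ex=np.array([.988,.153]);ey=np.array([-.153,.988])
d=q[:,:2]-o;print('handle box y',np.median(d@ey),np.percentile(d@ey,[5,95]),np.median(d@ex))
E
```

```text
handle box y -0.037846617940897075 [-0.04481679  0.05390913] 0.004675151797418503
```

View pics/wrist3.png

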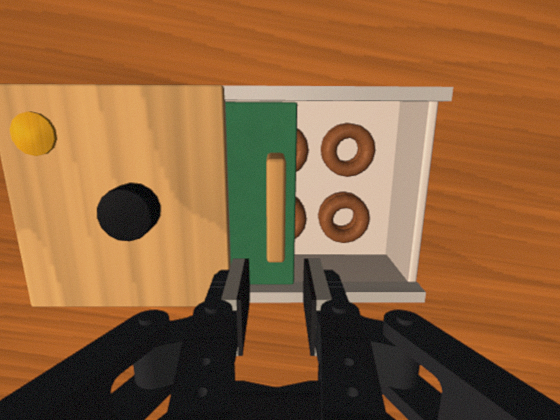

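View pics/scene3.png

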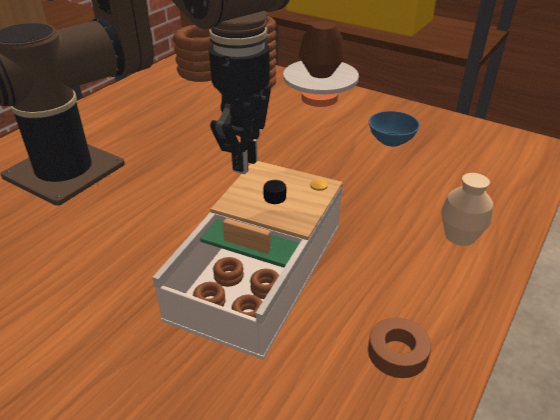

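The handle (275,207) is at box y = -38 mm, which is fully open. The gripper is clear above it.

```bash
python3 -c "
from workcell import arm
print(arm.job_done(), arm.state()['contact_force'])"
```

```text
the job is handed in; nothing more can be done
the job is handed in; nothing more can be done
```

The damp box is open: I slid the green lid all the way back under the deck, let go, lifted clear, and handed the job in at about 8.4 s. The catch turned out to be off: the lid passed 35 mm with only a few newtons, so I never touched the knob.

- **Stop reached:** the lid stopped hard at the open end. The push rose to about 14 N with no further movement.
- **Lid stayed put:** after release, the wrist camera put the handle at box y = -37.8 mm, against the expected -38 mm.
- **Gripper clear:** the TCP was at 0.24 m height with no contact force beyond sensor noise.

Before the move, the scene and side views disagreed by up to about 10 mm on the knob's position. The deck outline and the wrist view settled it. No check failed. The job gave no verdict when handed in, and I got no force reading after that.

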